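Tighten the tile clamp until its ratchet knob clicks

TASK

Two like screw clamps stand on the bench; one holds a painted tile, the other is empty. Turn the black knob of the clamp that holds the tile clockwise (seen from above) until the screw is tight and the knob slips and clicks once or twice, then stop before the third click and let go. Leave the empty clamp's knob alone.

Things in the scene. Friction and masses are not known exactly. Their poses are not given: they have to be found in the camera images.
- clamp_grip (a point): Axis of the knob to turn, half-way up it, 120 mm above the bench. Black fluted upright cylinder, 40 mm diameter, 100 to 136 mm above the bench, on the fixed grey clamp that holds a 150 mm tile. Under it: dial plate 94 mm wide, pointer 44 mm long, stop pin, all below 93 mm: keep the fingertips above 95 mm. The knob does not rise or sink; nothing within 100 mm of it is taller.
- clamp_screw (a joint): Turn of the tile clamp's screw and its pointer, rad, growing clockwise seen from above. It starts between 0.05 and 0.75; 1.0 = tight, the pointer against the stop pin (on the plate 40 mm from the axis, on the side away from the clamp's column). The screw turns with the knob (about 0.06 N m) until it is tight.
- clamp_ratchet (a joint): Slip of the knob on the screw, rad, clockwise; 0 at the start and while the screw still turns. Once the screw is tight the knob slips on it with more resistance (some tenths of a N m) and a click every 0.26 rad (15 degrees): first click over at 0.26, second at 0.52, third at 0.79. Knob and screw stay about where they are left.
- spare_tip (a point): Tip of the pointer of the empty clamp (no tile under its foot), 43 mm from its knob's axis, 87 mm above the bench; it turns with that knob. That clamp is otherwise the same in shape and size and stands over 400 mm away. Either clamp may be the one left or right of the banding wheel (a round turntable).

How it is judged (in metres and radians):
On the way, in this order (a step that is already met when the one before it is completed fails the run):
1. the tile clamp's screw is tight, its knob not yet slipped by a click (value of joint clamp_screw above 0.95 rad and value of joint clamp_ratchet below 0.2 rad), for 0.02 s.
2. the knob has slipped by a click on the tight screw (value of joint clamp_screw above 0.95 rad and value of joint clamp_ratchet above 0.2 rad), for 0.1 s.
At the end, for the whole second after the job is handed in: The tile clamp's screw is tight (at least 0.93 rad of 1.0) and its knob has slipped between 0.2 and 0.75 rad on it (one or two clicks) (value of joint clamp_screw above 0.93 rad and value of joint clamp_ratchet between 0.2 and 0.75 rad); the robot touches nothing.
It fails at once if the knob is turned on to the third click (value of joint clamp_ratchet above 0.75 rad).
It fails at once if the empty clamp's knob is turned (its pointer tip moves more than 8 mm) (distance of spare_tip from where it was at the start of the episode above 0.008 m).
It also fails if it takes over 32 s, if anything falls off the work surface, if the arm or the gripper's body presses on something with over 40 N, if the wrist force passes 120 N, or if a joint passes its speed limit or range.

ROBOT

A 7-joint arm with a two-finger parallel gripper is mounted at the origin on a cart in front of the work surface, level with it; the furniture and walls round the work are solid. World frame = base frame: x ahead of the robot, y to its left, z up, the work surface at z = 0. Lengths are in m, angles in degrees, forces in N, time in s.
With the tool pointing down it reaches from about 0.425 to 0.875 m from the base axis. Payload 4.7 kg.
Tool frame: the origin (TCP) lies midway between the tips of the shut fingers; the grasp point (between the pads) lies 19 mm behind it; z points along the fingers, y is the line along which they close (so a half turn about z gives the same grasp; the last joint's range is limited). The gripper opens to 87 mm and grips with 3 to 60 N. Pads are 19 mm wide; open, the fingers measure 117 mm over their backs; the gripper's body (75 mm by 190 mm) begins 51 mm behind the grasp point.
Start: joints at [73.917, 18.392, -4.016, 83.108, 1.295, 78.541, -3.26], TCP at [0.189, -0.622, 0.223] pointing down, gripper open.
Joint ranges: [-163.93, 163.93], [-17.29, 119.83], [-79.2, 71.16], [3.27, 140.29], [-89.18, 269.18], [5.43, 117.66], [-154.24, 154.24]. Speed limits (degrees/s): [147.25, 147.25, 180, 180, 180, 180, 180].

INTERFACE

Orientations are given as [roll, pitch, yaw] about the fixed x, y, z axes, in that order (R = Rz(yaw) Ry(pitch) Rx(roll)).
In Python, from cell import env, viewer, boxes_of, masks_of gives the robot as it stands. The module is installed in compiled form; this text tells all that it offers.
- The arm moves only by the tool apply_moves, never from a script. Its argument "moves" is a list of rows, each a list of 7 numbers: the shift along the tool's x, y, z scaled (see below), then the turn, a rotation vector about the tool's x, y, z scaled (see below), then the opening, from 0 (shut) to 1 (fully open). A call has 1 to 20 rows; each row is the pose to reach, as a shift and turn from the pose commanded when the call began, along the tool's axes at that moment; what a row does not reach only later rows make up. The controller multiplies each number of a shift by 0.2 m and each number of a turn by 1.5 rad. A row lasts 1/10 s, in which the tool goes at most 50 mm and 8.59 degrees, less where a joint would pass 70% of its speed; a pose out of reach is approached as far as the arm can. A call with a number of a shift or a turn outside -1 to 1 is refused whole. A call with a gripper value outside its range is refused whole. The fingers move at their own pace and stop on an object; "grip_force" is the grip in N (left out, the last holds). Time passes only in rows, so rows that repeat a pose let the fingers close. It gives the time, the measured TCP pose, the force, the opening and the grip force at its end, in the units of the state.
- env.get_obs(): the state, without advancing time (a new reading comes with each control period).
- viewer.read_camera(name): name is "side" or "top" or "wrist"; returns the picture (480x640x3 uint8, red, green, blue); there is no depth.
- viewer.get_calibration(name): a dict with "fov_y" (degrees; the focal length in pixels is half the picture's height over the tangent of half this angle, whatever the lens; pixels are square), "cx", "cy" (the principal point, pixels), "position" and "orientation" of the camera in the world. Camera axes: x right, y up, looking along -z (the intrinsics and any distortion apply to the point x, -y, -z); pixel columns grow to the right and rows downward; lengths in m; the calibration is good to about 2 mm. A picture is of the moment at which its call begins: read the wrist's pose just before it. get_calibration takes no time and is no camera call; for the wrist camera it gives the pose at the moment of the call.
- env.sign_off(): hands the job in; it is judged then, once.
Trained networks look in the newest picture that a camera, given by its name, has taken for a name from the list of things; names that differ only in an ending like _2 or _b are one class to them, and where a whole thing is asked for, a point or a joint stands for the part that bears it (a point fixed in the world has none). Each returns a list of dicts, best first, with "conf" (0 to 1); they miss things now and then, are a little off and sometimes report something else, mostly with a low value. They report only what shows in the picture. A call takes as long as a camera call.
- boxes_of(camera, target): "location" ([column, row] in pixels, amid what is visible of it).
- masks_of(camera, target): "pixels" (480x640 bool, what is visible of it) and "location" ([column, row] in pixels, amid what is visible of it).
The state is a dict: "time_s": time; "qpos": joint angles; "joint_velocities": joint speeds; "effort": joint torques, N m; "tool_pos": TCP position; "tool_rot": TCP orientation; "force": force on the tool from outside, world axes, zero at the start; "wrist_torque": the same for the moment, N m; "grip_width": finger opening in m; "grasp_force": force on a finger pad.
Only numpy, scipy, OpenCV 4.12 (cv2) and the standard library are available. Lean on these libraries where they do the work, as an engineer would, in place of code of your own. Each camera call takes 0.05 s, during which the arm holds its last target. There are 200 camera calls.

## Working session

There is one attempt and no reset: what is moved stays moved. The work goes in short steps, Python scripts to look and compute and a tool call to move; the robot and the scene stay as the last step left them, time stands still between calls to the robot, and variables do not carry over. Pictures are saved under pics/ and viewed, at most 10 in all, crops included, and the job is handed in when it is done.

Besides the shell and the picture viewer there is one more tool, called after ">>>" as name([rows], argument=value, ...), one row to a line, values as JSON. apply_moves: Moves the arm, as the interface text tells. Shifts and turns lie within -1 to 1; 1 stands for 0.2 m of shift or 1.5 rad of turn. Its arguments: {"type":"object","properties":{"moves":{"type":"array","items":{"type":"array","items":{"type":"number","minimum":-1,"maximum":1}}},"grip_force":{"type":"number"}},"required":["moves"]}

```bash
mkdir -p pics
cat > h.py <<'E'
import numpy as np, cv2
from cell import env, viewer, boxes_of, masks_of
from scipy.spatial.transform import Rotation as R
def rot(o):
    o=np.array(o,float)
    if o.shape==(3,3): return o
    if o.size==4: return None
    return R.from_euler('xyz',o,degrees=True).as_matrix()
def pix2z(c,px,z):
    f=240/np.tan(np.radians(c['fov_y'])/2)
    d=rot(c['orientation'])@np.array([(px[0]-c['cx'])/f,-(px[1]-c['cy'])/f,-1])
    p=np.array(c['position']); return p+d*(z-p[2])/d[2]
def proj(c,P):
    f=240/np.tan(np.radians(c['fov_y'])/2)
    q=rot(c['orientation']).T@(np.array(P)-c['position'])
    return [c['cx']+f*q[0]/-q[2], c['cy']-f*q[1]/-q[2]]
def save(n,im): cv2.imwrite('pics/'+n,im[:,:,::-1])
E
python3 - <<'E'
from h import *
print(env.get_obs())
for n in ['top','side']:
    im=viewer.read_camera(n); c=viewer.get_calibration(n); print(n,c); save(n+'1.png',im)
    for t in ['clamp_grip','clamp_screw','clamp_ratchet','spare_tip']:
        for b in boxes_of(n,t): print(t,b,pix2z(c,b['location'],.12))
E
```

```text
{'time_s': 0.0, 'qpos': array([73.91689597, 18.43860914, -4.01617537, 83.17537754,  1.29498321,
       78.54161548, -3.26130732]), 'joint_velocities': array([ 0.05393745, -0.03929426, -0.03889562,  0.08051522, -0.0634119 ,
       -0.11314433, -0.05914428]), 'effort': array([-3.93158427e-05, -4.91286993e+01, -4.03884519e-01, -3.12536895e+01,
       -6.40479103e-02,  4.37580119e-02,  1.82288863e-04]), 'tool_pos': array([ 0.18865212, -0.62143204,  0.22146255]), 'tool_rot': array([-1.79889646e+02,  5.62410869e-03,  1.68921699e+01]), 'force': array([-0.29487084, -0.45081378, -0.04072792]), 'wrist_torque': array([-0.05903223,  0.01221403, -0.00158899]), 'grasp_force': 0.0, 'grip_width': 0.08699362391091278}
top {'fov_y': 52.7660884014079, 'cx': 320.13911095605806, 'cy': 235.54180447928005, 'position': array([0.36006565, 0.1078881 , 0.97477617]), 'orientation': array([  7.38927737,  -1.22564745, -90.67657355])}
clamp_grip {'location': [470.7, 203.2], 'conf': 0.89} [ 0.52727367 -0.18492746  0.12      ]
clamp_screw {'location': [464.8, 206.5], 'conf': 0.89} [ 0.5212896  -0.17387149  0.12      ]
clamp_ratchet {'location': [467.7, 206.1], 'conf': 0.57} [ 0.52198357 -0.17918732  0.12      ]
spare_tip {'location': [159.6, 233.6], 'conf': 0.69} [0.47675439 0.37247879 0.12      ]
side {'fov_y': 55.93885335857962, 'cx': 318.81947501946985, 'cy': 234.39331379968462, 'position': array([ 0.27966979, -0.67494509,  0.47290251]), 'orientation': array([ 63.76360868,  -1.25738627, -14.14531647])}
clamp_grip {'location': [393.3, 287.2], 'conf': 0.92} [ 0.5252644  -0.17041079  0.12      ]
clamp_screw {'location': [393.6, 293.2], 'conf': 0.7} [ 0.51966123 -0.18498188  0.12      ]
clamp_ratchet {'location': [393.6, 291.9], 'conf': 0.94} [ 0.52094522 -0.18189767  0.12      ]
spare_tip {'location': [291.2, 173.6], 'conf': 0.87} [0.47798312 0.35378884 0.12      ]
```

View pics/top1.png

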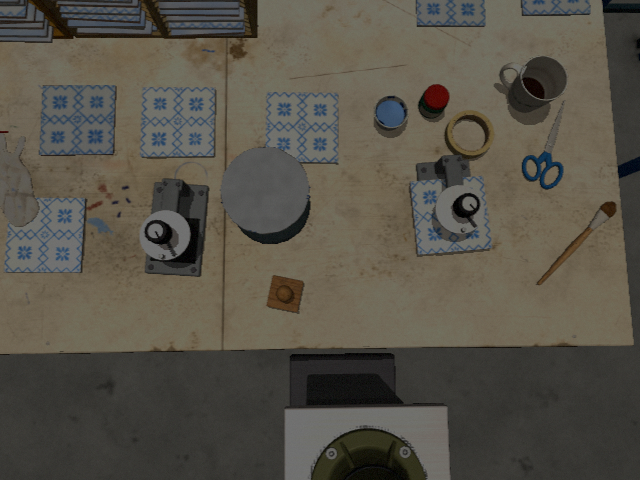

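View pics/side1.png

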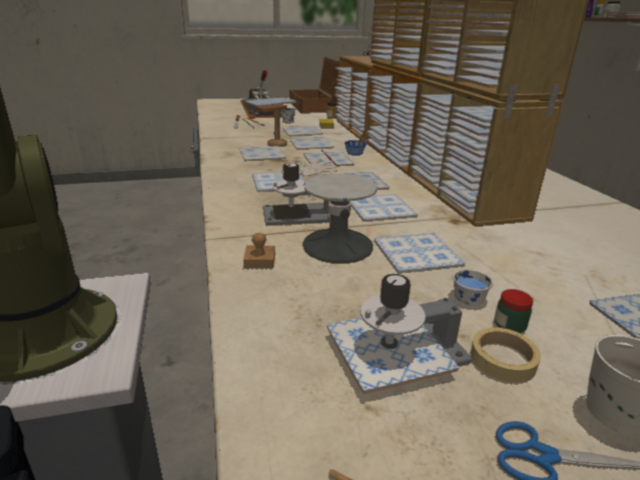

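The tile clamp is on the right, with its knob at about (467,203) in top and (396,291) in side. The empty one is on the left. Next I'll zoom in for the pointer and triangulate the knob.

Run:
```python
from h import *
from scipy.optimize import least_squares
t=cv2.imread('pics/top1.png');s=cv2.imread('pics/side1.png')
a=cv2.resize(t[165:265,410:510],(400,400),interpolation=3);b=cv2.resize(s[265:365,345:445],(400,400),interpolation=3)
cv2.imwrite('pics/crop.png',np.clip(np.hstack([a,b])*1.5,0,255).astype('uint8'))
ct,cs=viewer.get_calibration('top'),viewer.get_calibration('side')
viewer.read_camera('top');viewer.read_camera('side')
M={}
for n in ['top','side']:
    m=masks_of(n,'clamp_grip')[0]; ys,xs=np.where(m['pixels']); M[n]=m['location']; print(n,m['conf'],m['location'],xs.min(),xs.max(),ys.min(),ys.max())
f=lambda P:np.r_[np.array(proj(ct,P))-[467,203],np.array(proj(cs,np.r_[P[:2],.12]))-[396,291]]
g=lambda p:f(np.r_[p,.136])
r=least_squares(g,[.52,-.18]); print(r.x,r.fun)
```

```text
top 0.67 [469.9, 202.7] 453 480 192 217
side 0.86 [395.7, 289.2] 379 410 274 309
[ 0.52591608 -0.17582099] [ 1.62220833 -0.76575721 -0.80701481 -1.8259401 ]
```

View pics/crop.png

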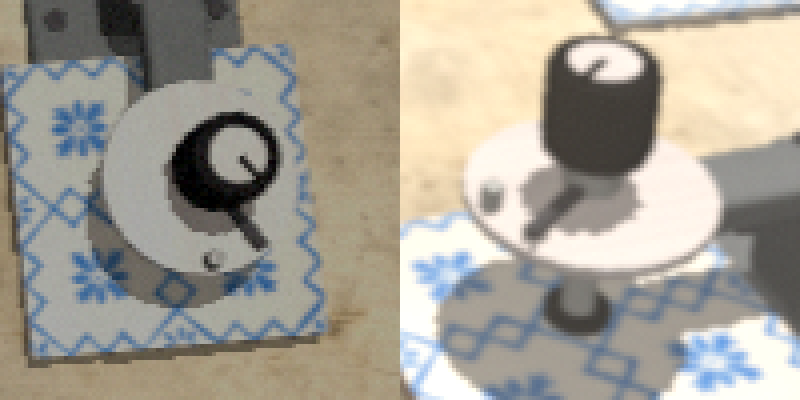

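The crop shows the knob's top face at top (470,203), the pointer tip at (475.5,226.5) and the pin at (463,230). In side, the knob centre is at (395.5,291).

Run:
```python
from h import *
from scipy.optimize import least_squares
ct,cs=viewer.get_calibration('top'),viewer.get_calibration('side')
g=lambda p:np.r_[np.array(proj(ct,np.r_[p,.136]))-[469.5,203],np.array(proj(cs,np.r_[p,.12]))-[395.5,291]]
r=least_squares(g,[.52,-.18]); print(r.x,r.fun); k=r.x
tip=pix2z(ct,(475.5,226.5),.087)[:2];pin=pix2z(ct,(463,230),.088)[:2]
for p in (tip,pin): d=p-k; print(p,np.hypot(*d),np.degrees(np.arctan2(d[1],d[0])))
tip=pix2z(cs,(345+135/4,265+238/4),.087)[:2];pin=pix2z(cs,(345+91/4,265+195/4),.088)[:2]
for p in (tip,pin): d=p-k; print(p,np.hypot(*d),np.degrees(np.arctan2(d[1],d[0])))
o=env.get_obs();T=rot(o['tool_rot'])
print(o['time_s'],(T.T@(np.r_[k,.22]-o['tool_pos']))/.2, (T.T@(np.r_[k,.105]-o['tool_pos'])))
```

```text
[ 0.5248999  -0.17845852] [ 0.62580844 -0.21438917 -0.2471406  -0.74355997]
[ 0.48940157 -0.20295488] 0.04313007453958578 -145.39158355990315
[ 0.48286926 -0.17879513] 0.04203198980328211 -179.54115334071338
[ 0.49167451 -0.20738262] 0.044051450681704865 -138.9590628408004
[ 0.48464321 -0.18187032] 0.04040101283841973 -175.15570800977852
0.7 [ 2.2521777  -1.63390083  0.01280419] [ 0.45044016 -0.32679387  0.11756084]
```

>>> apply_moves([
  [1,-0.73,0,0,0,0,1],
  [1,-0.73,0,0,0,0,1],
  [1,-0.73,0,0,0,0,1],
  [1,-0.73,0,0,0,0,1],
  [1,-0.73,0,0,0,0,1],
  [1,-0.73,0,0,0,0,1],
])

```text
time_s: 1.3
tool_pos: [0.344, -0.4174, 0.2233]
tool_rot: [-180.0, -0.2, 17.6]
force: [0.4, -0.8, -0.2]
grip_width: 0.0872
grasp_force: 0.0
```

>>> apply_moves([
  [1,-0.73,0,0,0,-0.63,1],
  [1,-0.73,0,0,0,-0.63,1],
  [1,-0.73,0,0,0,-0.63,1],
  [1,-0.73,0,0,0,-0.63,1],
  [1,-0.73,0,0,0,-0.63,1],
  [1,-0.73,0,0,0,-0.63,1],
  [1,-0.73,0,0,0,-0.63,1],
  [1,-0.73,0,0,0,-0.63,1],
])

```text
time_s: 2.1
tool_pos: [0.4868, -0.2266, 0.2226]
tool_rot: [180.0, 0.0, 71.1]
force: [-0.2, -1.0, 0.1]
grip_width: 0.0869
grasp_force: 0.0
```

Run:
```python
from h import *
o=env.get_obs();c=viewer.get_calibration('wrist');im=viewer.read_camera('wrist');save('w1.png',im)
k=np.array([.5249,-.1785]);T=rot(o['tool_rot'])
print(o['time_s'],o['tool_pos'],o['tool_rot'],o['qpos'])
for b in masks_of('wrist','clamp_grip'):
    ys,xs=np.where(b['pixels']);print(b['conf'],b['location'],xs.min(),xs.max(),ys.min(),ys.max(),pix2z(c,b['location'],.12),pix2z(c,b['location'],.136))
print('pred',proj(c,np.r_[k,.136]),proj(c,np.r_[k,.12]),proj(c,np.r_[k,.1]))
print((T.T@(np.r_[k,.105]-o['tool_pos']))/.2)
```

```text
2.1 [ 0.48682574 -0.22655154  0.22261123] [1.79991810e+02 1.71359166e-02 7.10539686e+01] [ 47.54278126   6.09436623 -27.15663603  98.44162614   2.87824287
  76.13974493   0.8821512 ]
0.66 [354.7, 141.0] 319 387 108 177 [ 0.52663575 -0.17720592  0.12      ] [ 0.52565813 -0.17598798  0.136     ]
pred [np.float64(354.769168531424), np.float64(145.66564975386945)] [np.float64(352.637153992576), np.float64(143.9925485725696)] [np.float64(350.30323763213295), np.float64(142.16100467427037)]
[0.28922679 0.10196759 0.58798425]
```

View pics/w1.png

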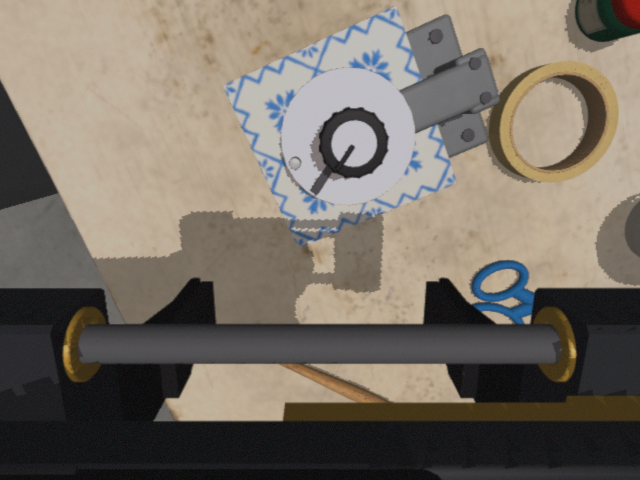

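The knob's top is centred at (354,143), the pin is at (294,163) and the pointer tip at (314,193). That leaves about 33° to the pin, and the knob position matches my estimate to within 2 mm.

>>> apply_moves([
  [0.295,0.103,0,0,0,0,1],
  [0.295,0.103,0,0,0,0,1],
  [0.295,0.103,0.2,0,0,0,1],
  [0.295,0.103,0.4,0,0,0,1],
  [0.295,0.103,0.5,0,0,0,1],
  [0.295,0.103,0.588,0,0,0,1],
  [0.295,0.103,0.588,0,0,0,1],
  [0.295,0.103,0.588,0,0,0,1],
])

```text
time_s: 3.0
tool_pos: [0.5255, -0.1775, 0.1053]
tool_rot: [-180.0, -0.0, 71.0]
force: [0.2, -0.2, -0.1]
grip_width: 0.0871
grasp_force: 0.0
```

>>> apply_moves([
  [0,0,0,0,0,0,0.3],
  [0,0,0,0,0,0,0.3],
  [0,0,0,0,0,0,0.3],
  [0,0,0,0,0,0,0.3],
  [0,0,0,0,0,0,0.3],
  [0,0,0,0,0,0,0.3],
  [0,0,0,0,0,0,0.3],
  [0,0,0,0,0,0,0.3],
], grip_force=40)

```text
time_s: 3.8
tool_pos: [0.5249, -0.1771, 0.1049]
tool_rot: [-179.9, 0.0, 71.0]
force: [-3.2, 0.4, 1.8]
grip_width: 0.0389
grasp_force: 40.0
```

Run:
```python
from h import *
o=env.get_obs()
for k in o: print(k,o[k])
```

```text
time_s 3.8
qpos [ 42.01807675  14.20965182 -29.52268116 104.17592102   7.76249314
  63.67533632  -9.17989125]
joint_velocities [ 0.08857087  0.01312844  0.03391166 -0.01323085  0.05583402  0.02405271
  0.02300176]
effort [-2.99399591e-02 -3.76826227e+01 -3.44570339e+00 -2.86549401e+01
  3.01952369e-02 -6.98047690e-01  5.09149104e-03]
tool_pos [ 0.52489904 -0.17709401  0.1049437 ]
tool_rot [-1.79934346e+02  1.23631026e-02  7.10349187e+01]
force [-3.16214566  0.40857473  1.84825344]
wrist_torque [0.11958818 0.392193   0.00993317]
grasp_force 40.001350259408355
grip_width 0.03894817164070579
```

>>> apply_moves([
  [0,0,0,0,0,0.04,0.3],
  [0,0,0,0,0,0.08,0.3],
  [0,0,0,0,0,0.12,0.3],
  [0,0,0,0,0,0.16,0.3],
  [0,0,0,0,0,0.2,0.3],
  [0,0,0,0,0,0.24,0.3],
  [0,0,0,0,0,0.27,0.3],
  [0,0,0,0,0,0.27,0.3],
])

```text
time_s: 4.6
tool_pos: [0.5248, -0.177, 0.1049]
tool_rot: [-179.9, 0.1, 47.8]
force: [-4.1, 1.2, 1.6]
grip_width: 0.0392
grasp_force: 40.0
```

Run:
```python
from h import *
o=env.get_obs();c=viewer.get_calibration('wrist');save('w2.png',viewer.read_camera('wrist'))
s=viewer.read_camera('side');t=viewer.read_camera('top')
a=cv2.resize(t[165:265,410:510],(400,400),interpolation=3);b=cv2.resize(s[265:365,345:445],(400,400),interpolation=3)
save('crop2.png',np.clip(np.hstack([a,b])*1.5,0,255).astype('uint8'))
print(o['tool_pos'],o['tool_rot'],o['wrist_torque'],o['force'],o['grasp_force'])
```

```text
[ 0.52479517 -0.17703262  0.10492919] [-1.79937195e+02  5.16226746e-02  4.78420281e+01] [ 0.1566175   0.58124892 -0.08487469] [-4.1107564   1.2192573   1.56432949] 40.00125632621348
```

View pics/crop2.png

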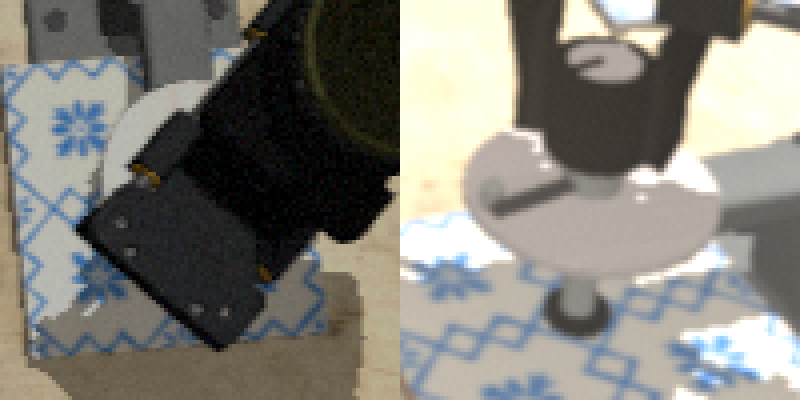

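The fingers hold the knob, the pointer is turning with them, and it is now just short of the pin. I'll use small steps from here and watch the torque.

>>> apply_moves([
  [0,0,0,0,0,0.02,0.3],
  [0,0,0,0,0,0.04,0.3],
  [0,0,0,0,0,0.04,0.3],
])

```text
time_s: 5.05
tool_pos: [0.5248, -0.1771, 0.1049]
tool_rot: [-179.9, 0.0, 44.3]
force: [-5.4, 2.1, 3.4]
grip_width: 0.0396
grasp_force: 40.0
```

```bash
cat > s.py <<'E'
from h import *
o=env.get_obs(); print(o['time_s'],o['tool_rot'],o['wrist_torque'],o['effort'][6],o['grasp_force'])
E
python3 s.py
```

```text
5.05 [-1.79944049e+02  4.84318557e-02  4.43130077e+01] [0.35300452 1.01325543 0.24632242] -0.3542930167168379 40.00025273300707
```

>>> apply_moves([
  [0,0,0,0,0,0.02,0.3],
  [0,0,0,0,0,0.04,0.3],
  [0,0,0,0,0,0.04,0.3],
])

```text
time_s: 5.35
tool_pos: [0.5248, -0.1771, 0.1049]
tool_rot: [-179.9, 0.0, 40.8]
force: [-5.1, 2.6, 4.0]
grip_width: 0.0393
grasp_force: 40.0
```

```bash
python3 s.py
```

```text
5.35 [-1.79939983e+02  4.64138538e-02  4.08416777e+01] [0.35365845 1.08647995 0.03463301] -0.18301487434655428 40.000431993976235
```

>>> apply_moves([
  [0,0,0,0,0,0.02,0.3],
  [0,0,0,0,0,0.04,0.3],
  [0,0,0,0,0,0.04,0.3],
])

```text
time_s: 5.65
tool_pos: [0.5248, -0.177, 0.1049]
tool_rot: [-179.9, 0.0, 37.4]
force: [-5.0, 1.7, 5.2]
grip_width: 0.0394
grasp_force: 40.0
```

```bash
python3 s.py
```

```text
5.65 [-1.79931734e+02  4.63055463e-02  3.73807210e+01] [ 0.34598818  1.07257327 -0.14462777] -0.09626403450965881 40.00029223971069
```

Run:
```python
from h import *
w=viewer.read_camera('wrist'); s=viewer.read_camera('side'); w0=cv2.imread('pics/w2.png')[:,:,::-1]
f=lambda im:cv2.resize(im,(400,300),interpolation=3)
b=cv2.resize(s[265:365,345:445],(400,300),interpolation=3)
save('cmp.png',np.clip(np.vstack([np.hstack([f(w0),f(w)]),np.hstack([b,b*0])])*1.5,0,255).astype('uint8'))
```

```text
(no output)
```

View pics/cmp.png

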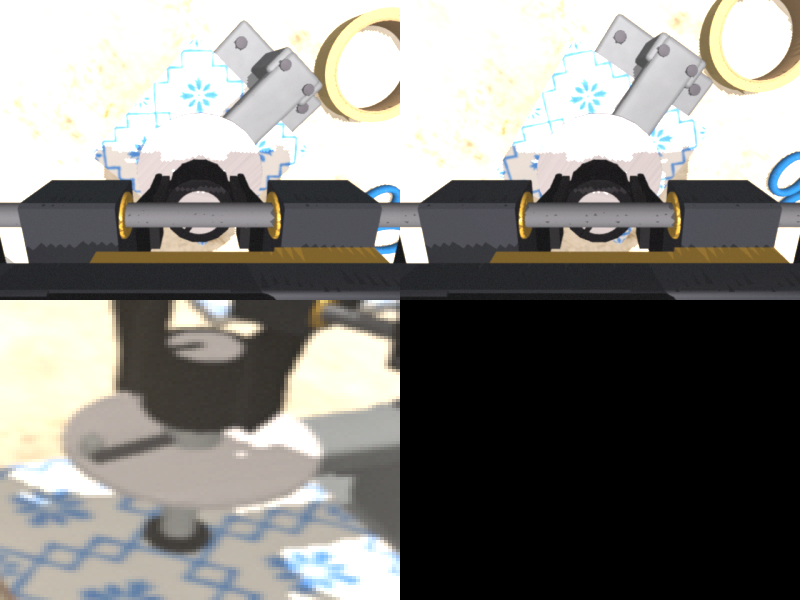

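Run:
```python
from h import *
cs=viewer.get_calibration('side');k=np.array([.5252,-.1778])
for n,p in dict(init=(378.75,324.5),w2=(345+95/4,265+210/4),now=(345+98/4,265+209/4),pin=(367.75,313.75)).items():
    d=pix2z(cs,p,.087)[:2]-k; print(n,np.degrees(np.arctan2(d[1],d[0])),np.hypot(*d))
```

```text
init -138.57508004685184 0.044711187578271874
w2 -164.5908747082179 0.04319186971207684
now -164.56557153887343 0.04191156021905433
pin -176.01352179334734 0.04012133520536673
```

The pointer has rested on the pin since about yaw 47.8°, so the slip is about 0.18 rad. The torque matches a 15° detent, so I'll turn 0.27 rad more, to about 0.45.

>>> apply_moves([
  [0,0,0,0,0,0.03,0.3],
  [0,0,0,0,0,0.06,0.3],
  [0,0,0,0,0,0.08,0.3],
  [0,0,0,0,0,0.08,0.3],
])

```text
time_s: 6.15
tool_pos: [0.5248, -0.177, 0.1049]
tool_rot: [-179.9, 0.1, 30.6]
force: [-4.7, 0.8, 4.9]
grip_width: 0.0393
grasp_force: 40.0
```

```bash
python3 s.py
```

```text
6.15 [-1.79944966e+02  6.79366800e-02  3.05630407e+01] [0.3870559  1.13026916 0.16581202] -0.33931709825992584 40.000261506065726
```

>>> apply_moves([
  [0,0,0,0,0,0.03,0.3],
  [0,0,0,0,0,0.06,0.3],
  [0,0,0,0,0,0.1,0.3],
  [0,0,0,0,0,0.1,0.3],
  [0,0,0,0,0,0.1,0.3],
])

```text
time_s: 6.65
tool_pos: [0.5247, -0.1769, 0.1049]
tool_rot: [-179.9, 0.1, 21.9]
force: [-5.1, 1.9, 4.8]
grip_width: 0.0393
grasp_force: 40.0
```

```bash
python3 s.py
python3 - <<'E'
from h import *
s=viewer.read_camera('side');w=viewer.read_camera('wrist')
b=cv2.resize(s[265:365,345:445],(400,400),interpolation=3);a=cv2.resize(w[260:420,240:400],(400,400),interpolation=3)
save('c4.png',np.clip(np.hstack([a,b])*1.5,0,255).astype('uint8'))
E
```

```text
6.65 [-1.79937548e+02  6.64118413e-02  2.19459735e+01] [ 0.38334534  1.12068191 -0.03297117] 0.04158268449828029 40.00032098963857
```

View pics/c4.png

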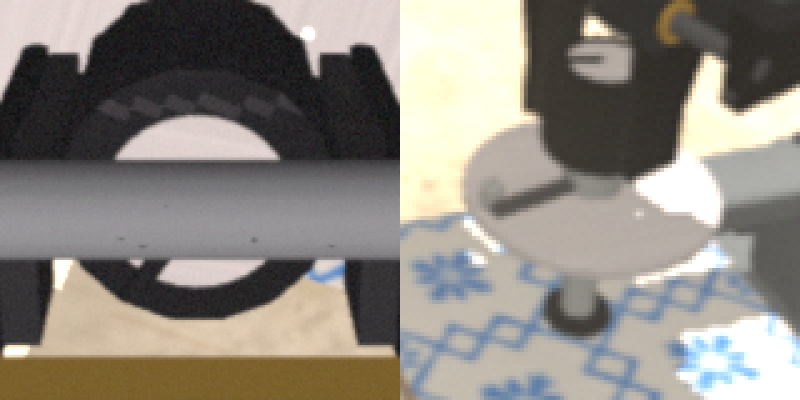

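The pointer is still against the pin at crop (495,207) and the knob mark moved with the fingers. The slip is about 0.45 rad, so I'll let go and rise.

>>> apply_moves([
  [0,0,0,0,0,0,1],
  [0,0,0,0,0,0,1],
  [0,0,0,0,0,0,1],
  [0,0,0,0,0,0,1],
  [0,0,0,0,0,0,1],
  [0,0,0,0,0,0,1],
  [0,0,-0.1,0,0,0,1],
  [0,0,-0.3,0,0,0,1],
  [0,0,-0.5,0,0,0,1],
  [0,0,-0.6,0,0,0,1],
  [0,0,-0.6,0,0,0,1],
  [0,0,-0.6,0,0,0,1],
])

```text
time_s: 7.95
tool_pos: [0.5254, -0.1773, 0.2249]
tool_rot: [180.0, -0.0, 22.0]
force: [0.1, -0.5, -0.7]
grip_width: 0.0868
grasp_force: 0.0
```

```bash
python3 s.py
python3 - <<'E'
from h import *
s=viewer.read_camera('side');w=viewer.read_camera('wrist')
b=cv2.resize(s[265:365,345:445],(400,400),interpolation=3);a=cv2.resize(w,(400,300),interpolation=3)
save('c5.png',np.clip(np.hstack([np.vstack([a,a[:100]*0]),b])*1.2,0,255).astype('uint8'))
E
```

```text
7.95 [ 1.79972353e+02 -8.25750712e-03  2.20443413e+01] [0.00351706 0.04001397 0.05656761] 0.0008480873475491535 0.0
```

View pics/c5.png

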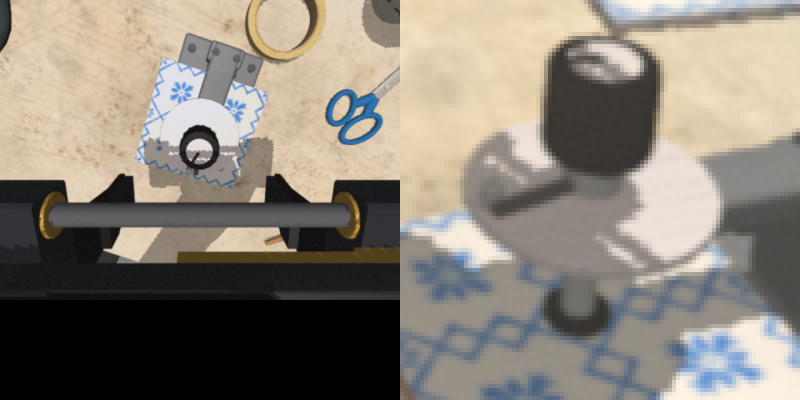

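The knob is free, the pointer is still at the pin (crop 498,207), and the knob mark stayed where I left it.

```bash
python3 -c "
from cell import env
print(env.sign_off())"
```

```text
the job is handed in; nothing more can be done
None
```

I tightened the tile clamp's knob to the stop, let it slip about 0.45 rad (one click over, the second not completed), then released it and handed the job in; the empty clamp was not touched, and no verdict was shown.

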